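# Clamp a fragile loupe lightly in a hooded lens holder

## Task

Pick up the black loupe with a light grip, lay it gently and flat in the open channel of the lens holder between the slide and the hood, and let go of it. Then take the slide by its blue tab and push the loupe along the channel under the hood until the spring nose hidden in there holds it against the slide with about 4 newtons (2 to 6 is good); let go of the tab and leave it clamped like that. The lens cracks if it is gripped with more than 15 newtons or clamped with 9, even for a moment, or if it is dropped or pressed hard on the holder, and the small parts lying around must stay where they are.

Things in the scene. Friction and masses are not known exactly. Their poses are not given: they have to be found in the camera images.
- loupe: Black round loupe (a ring-shaped lens mount), 35 mm in diameter, 16 mm high, about 30 to 60 g, lying flat on the bench. Origin: centre of its underside; z is its axis, up. Grip it across its outside, with at most 15 N of grip (8 N carries it).
- holder: Lens holder bolted to the bench: aluminium base 306 x 90 x 12 mm (x -160 to +146 in its frame). Origin: on the bench, under the channel's middle line; x runs along the channel from slide to hood, z up. Channel floor at z = 12. Dark rails, inner faces at y = -20.5 and +20.5, 10 wide, tops at z = 17, guide the loupe from x = -160 to +35; beyond that the hood covers the channel. All in mm.
- hood: Grey hood fixed on the holder (same origin and axes), over x = +35 to +145 mm: outside 61 mm wide, top at z = 42 mm. Its tunnel, open towards the slide, is 41 mm wide, floor z = 12 to roof z = 36 mm. Hidden in it a spring nose faces the slide; its face stands anywhere from x = +68 to +100 mm (not reported). It yields along +x by 0.8 N per mm from first touch, for 13 mm, then is solid.
- hood_mouth (a point): Point on the channel floor in the middle of the open end of the hood's tunnel, at x = +35, z = 12 mm of the holder's frame; axes as the holder's.
- slide: Slide in the channel: dark sled, upright blue tab, bar with a white push face (30 mm wide, z = 14.5 to 26.5 mm). Moves only along the holder's x, 0 to 150 mm; fully back, its frame is the holder's and the face is at x = -75 mm. Dry friction of about 8 N drags on it at any speed and holds it where it is left; with the loupe on the nose, pushing takes this drag plus the nose's force.
- slide_grip (a point): Point inside the slide's blue tab, on its middle, 50 mm above the bench; axes as the holder's. The tab is 16 mm thick across the channel (y), 26 mm long along it (x) and reaches from 24 to 62 mm above the bench; pinch it from above across the 16 mm. The push face is 63 mm ahead (+x) of this point.
- lay_spot (a point): Point on the channel floor, 12 mm above the bench, at x = -15 mm of the holder's frame, between the slide and the hood: a good place for the centre of the loupe's underside. Axes as the holder's.
- gear: Bystander: small steel spur gear lying flat, 33 mm across, 9 mm high. Origin: centre of its underside.
- steel_block: Bystander: small steel gauge block standing on its long side, 9 x 30 mm, 20 mm high. Origin: centre of its underside.
- cam_ring_loose: Bystander: small milled steel ring lying flat, 28 mm across, 7 mm high. Origin: centre of its underside.
Not all that is in view belongs to the job. Of the things that look like the loupe, take the one that is farthest to the robot's right at the start.

How it is judged:
By the outcome, as a careful person would: the job done as asked, in the order asked, and still so for the second after the job is handed in, with the robot touching nothing.
It also fails if it takes over 53 s, if anything falls off the work surface, if the arm or the gripper's body presses on something with over 40 N, if the wrist force passes 120 N, or if a joint passes its speed limit or range.

## Robot

A 6-joint arm with a two-finger parallel gripper is mounted at the origin on a cart in front of the work surface, level with it; the furniture and walls round the work are solid. World frame = base frame: x ahead of the robot, y to its left, z up, the work surface at z = 0. Lengths are in m, angles in rad, forces in N, time in s.
With the tool pointing down it reaches from about 0.25 to 0.8 m from the base axis. Payload 8.5 kg.
Tool frame: the origin (TCP) lies at the very end of the fingers, on their centre line; the grasp point (between the pads) lies 19 mm behind it; z points along the fingers, y is the line along which they close (so a half turn about z gives the same grasp; the last joint's range is limited). The gripper opens to 85 mm and grips with 20 to 120 N. Pads are 22 mm wide; open, the fingers measure 114 mm over their backs; the gripper's body (76 mm by 85 mm) begins 54 mm behind the grasp point. The pads swing forward as they close: fully open they stand 13 mm farther back than shut.
Start: joints at [1.272, 0.238, -0.013, 1.319, 0, 1.571], TCP at [0.155, 0.502, 0.231] pointing down, gripper open.
Joint ranges: [-2.66, 2.66], [-1.03, 1.9], [-1.14, 1.46], [-1.82, 2.27], [-1.45, 1.34], [-3.14, 3.14]. Speed limits (rad/s): [2.22, 2.22, 2.79, 3.14, 3.14, 3.14].

## Interface

Orientations are given as a 3x3 rotation matrix whose columns are the frame's x, y, z axes.
In Python, from bench import * gives the robot as it stands. The module is installed in compiled form; this text tells all that it offers.
- The arm moves only by the tool play_rows, never from a script. Its argument "commands" is a list of rows, each a list of 3 entries, a list of its own where there are three numbers: the shift along the tool's x, y, z in shares of 100 cm (1.0 is 100 cm), then the turn, a rotation vector about the tool's x, y, z in a scale on which 1.0 is 180 degrees, then the opening, from 0 (shut) to 1 (fully open). A call has 1 to 20 rows; each row is the pose to reach, as a shift and turn from the pose commanded when the call began, along the tool's axes at that moment; what a row does not reach only later rows make up. A row lasts 1/10 s, in which the tool goes at most 50 mm and 8.59 degrees, less where a joint would pass 70% of its speed; a pose out of reach is approached as far as the arm can. A shift or turn number past 1, either way, is cut back to 1. A call with a gripper value outside its range is refused whole. The fingers move at their own pace and stop on an object; "newtons" is the grip in N (left out, the last holds). Time passes only in rows, so rows that repeat a pose let the fingers close. It gives the time, the measured TCP pose, the force, the opening and the grip force at its end, in the units of the state.
- observe(): the state, without advancing time (a new reading comes with each control period).
- grab_frame(name): name is "side" or "top"; returns a dict with "frame" (400x640x3 uint8, blue, green, red), "fx", "fy", "cx", "cy" (pixels), "origin" and "rotation" of the camera in the world. Camera axes: x right, y up, looking along -z (the intrinsics and any distortion apply to the point x, -y, -z); pixel columns grow to the right and rows downward; lengths in m; the calibration is good to about 2 mm. A picture is of the moment at which its call begins. There is no depth.
- hand_in(): hands the job in; it is judged then, once.
The state is a dict: "clock": time; "joints": joint angles; "qvel": joint speeds; "joint_efforts": joint torques, N m; "eef_pos": TCP position; "tool_rot": TCP orientation; "ft_force": force on the tool from outside, world axes, zero at the start; "wrist_torque": the same for the moment, N m; "grip_width": finger opening in m; "grasp_force": force on a finger pad.
Only numpy, scipy, OpenCV 4.12 (cv2) and the standard library are available. Lean on these libraries where they do the work, as an engineer would, in place of code of your own. Each camera call takes 0.05 s, during which the arm holds its last target. There are 200 camera calls.

## Working session

There is one attempt and no reset: what is moved stays moved. The work goes in short steps, Python scripts to look and compute and a tool call to move; the robot and the scene stay as the last step left them, time stands still between calls to the robot, and variables do not carry over. Pictures are saved under pics/ and viewed, at most 10 in all, crops included, and the job is handed in when it is done.

Besides the shell and the picture viewer there is one more tool, called after ">>>" by a JSON object that holds its "op" and its "data", one argument or row to a line. play_rows: Moves the arm, as the interface text tells. Its arguments: {"type":"object","properties":{"commands":{"type":"array"},"newtons":{"type":"number"}},"required":["commands"]}

```bash
mkdir -p pics
python3 - <<'E'
from bench import *
import cv2
s=observe()
for k,v in s.items(): print(k,v)
for n in("top","side"):
    f=grab_frame(n); cv2.imwrite(f"pics/{n}0.png",f["frame"]); print(n,{k:v for k,v in f.items() if k!="frame"})
E
```

```text
clock 0.0
joints [ 1.27201617e+00  2.38770871e-01 -1.42537446e-02  1.31920575e+00
 -1.92543081e-05  1.57081011e+00]
qvel [ 8.42840933e-04 -4.69323251e-04  1.30784301e-03  1.99759669e-03
 -9.89949192e-05  1.56627157e-03]
joint_efforts [-3.92349521e-04 -5.38778615e+01  3.46442556e+01  1.83012307e-02
  6.85655573e-05 -2.27532041e-05]
eef_pos [0.15441861 0.50133875 0.23068303]
tool_rot [[-9.55692219e-01  2.94367490e-01 -4.03713887e-04]
 [ 2.94367766e-01  9.55691229e-01 -1.37617055e-03]
 [-1.92740503e-05 -1.43403584e-03 -9.99998972e-01]]
ft_force [-0.36327754  0.60088858 -0.11980412]
wrist_torque [0.01539041 0.00446618 0.02807177]
grasp_force 0.0
grip_width 0.085418330772408
top {'fx': 509.8784469844379, 'fy': 509.8784469844379, 'cx': 325.405977421787, 'cy': 190.69436510524437, 'origin': array([ 0.30924797, -0.05889142,  1.0860299 ]), 'rotation': array([[-0.0025892 ,  0.98086404, -0.19467673],
       [-0.99980263, -0.00637384, -0.01881672],
       [-0.01969748,  0.19458958,  0.98068696]])}
side {'fx': 377.5851892066853, 'fy': 377.5851892066853, 'cx': 319.62902986538796, 'cy': 202.05009634858203, 'origin': array([ 0.24140255, -0.79620375,  0.45351621]), 'rotation': array([[ 9.45653980e-01,  1.42101552e-01, -2.92481963e-01],
       [-3.25174169e-01,  4.14790980e-01, -8.49829514e-01],
       [ 5.56787120e-04,  8.98752241e-01,  4.38456495e-01]])}
```

View pics/top0.png

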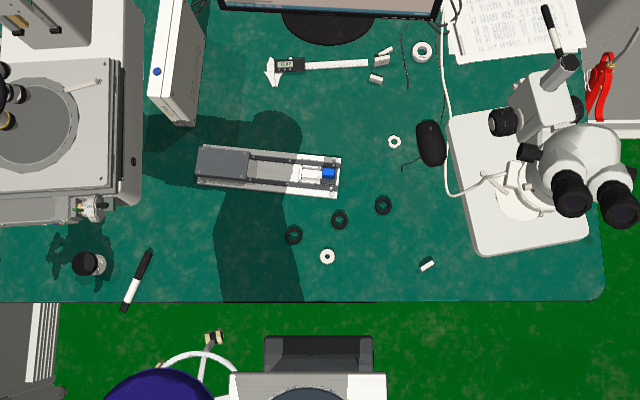

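View pics/side0.png

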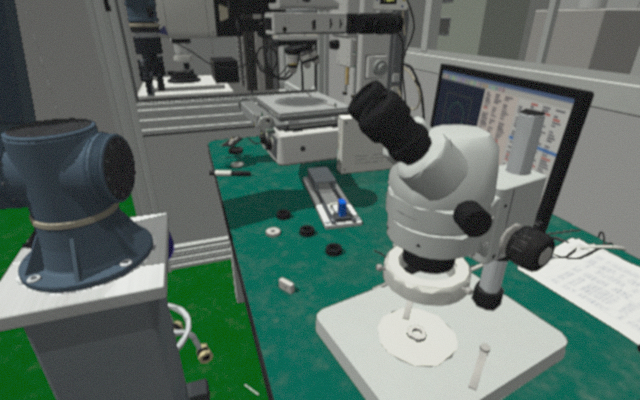

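The top view shows three black rings at (294,235), (339,219) and (383,205). Robot right is image right, so the loupe should be (383,205), seen in the side view at (334,249). The holder runs from (197,165) for the hood to (340,175), with the blue tab at (328,173). I'll confirm this with enlarged crops.

Run:
```python
import cv2
a=cv2.imread("pics/top0.png")[135:275,190:450]; cv2.imwrite("pics/c1.png",cv2.resize(a,None,fx=3,fy=3,interpolation=cv2.INTER_CUBIC))
a=cv2.imread("pics/side0.png")[155:305,220:380]; cv2.imwrite("pics/c2.png",cv2.resize(a,None,fx=4,fy=4,interpolation=cv2.INTER_CUBIC))
```

```text
(no output)
```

View pics/c1.png

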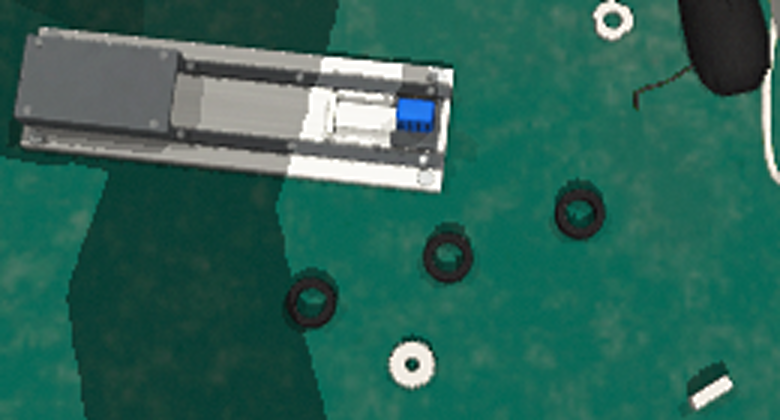

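View pics/c2.png

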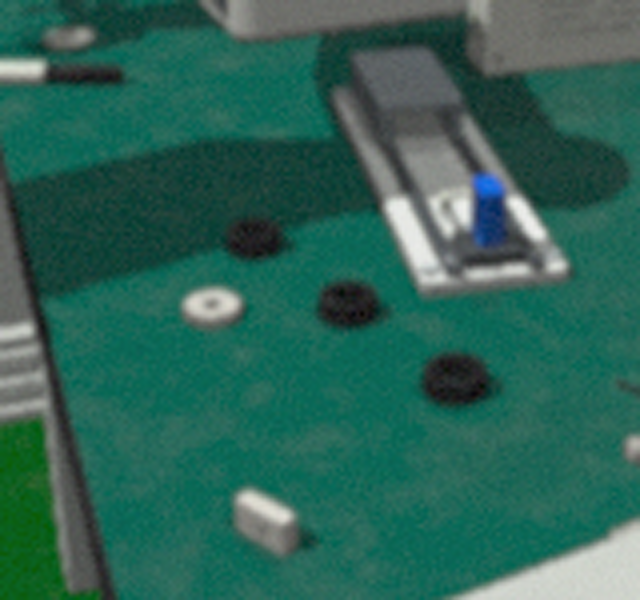

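Crop pixels of the candidates: (312,301), (448,256) and (580,212). The last is farthest right and is a black ring like the others, so that is the loupe. Next I'll triangulate the loupe and tab and fit the holder.

```bash
cat > h.py <<'E'
import numpy as np, cv2
from scipy.optimize import least_squares
C={}
def cams():
    from bench import grab_frame
    for n in("top","side"): C[n]=grab_frame(n)
def proj(n,P):
    f=C[n]; c=(np.atleast_2d(P)-f["origin"])@f["rotation"]
    return np.c_[f["cx"]+f["fx"]*c[:,0]/-c[:,2], f["cy"]+f["fy"]*c[:,1]/c[:,2]]
def ray(n,uv):
    f=C[n]; return f["rotation"]@np.array([(uv[0]-f["cx"])/f["fx"],-(uv[1]-f["cy"])/f["fy"],-1])
def onz(n,uv,z):
    d=ray(n,uv); o=C[n]["origin"]; return o+d*(z-o[2])/d[2]
def tri(ut,us):
    r=least_squares(lambda p:np.r_[(proj("top",p)-ut).ravel(),(proj("side",p)-us).ravel()],[.4,0,.02]); return r.x,r.fun
c1=lambda u,v:np.array([(u+.5)/3-.5+190,(v+.5)/3-.5+135])
c2=lambda u,v:np.array([(u+.5)/4-.5+220,(v+.5)/4-.5+155])
E
python3 - <<'E'
from h import *; cams(); np.set_printoptions(precision=4,suppress=True)
def blob(n,lo,hi,box):
    x0,y0,x1,y1=box; im=C[n]["frame"][y0:y1,x0:x1]; m=cv2.inRange(im,lo,hi)
    k,l,st,ce=cv2.connectedComponentsWithStats(m); i=1+np.argmax(st[1:,4]); return st[i]+[x0,y0,0,0,0],ce[i]+[x0,y0]
print("blue",blob("top",(120,0,0),(255,130,90),(315,155,345,190)),blob("side",(110,0,0),(255,140,90),(325,190,360,225)))
print("loupe",blob("top",(0,0,0),(50,50,50),(365,190,400,222)),blob("side",(0,0,0),(50,50,50),(320,236,350,262)))
print("loupe tri",tri(c1(580,212),c2(456,372)))
print("tab top tri",tri(c1(417,109),c2(488,178)))
# holder fit
H=dict(NR=(-.160,-.045,.012),FR=(-.160,.045,.012))
obs=[("top",c1(442,188),(-.160,0,.012),0)]
for nm,uv in dict(a=(442,190),b=(453,69),c=(22,143),d=(40,28)).items(): print("base",nm,onz("top",c1(*uv),.012))
for nm,uv in dict(a=(420,285),b=(568,266)).items(): print("base side",nm,onz("side",c2(*uv),.012))
for nm,uv in dict(NL=(17,121),FL=(28,35),NR=(168,132),FR=(180,50)).items(): print("hood",nm,onz("top",c1(*uv),.042))
for nm,uv in dict(FL=(352,53),NLf=(376,107),NRf=(468,98),FR=(432,48)).items(): print("hood side",nm,onz("side",c2(*uv),.042))
for uv in((332,70),(332,130)): print("face",onz("top",c1(*uv),.0265))
E
```

```text
blue (array([322, 168,  13,  11, 115]), array([328.    , 172.3739])) (array([338, 198,   8,  19,  81]), array([340.7407, 205.4198]))
loupe (array([375, 198,  17,  17, 165]), array([382.903 , 205.8545])) (array([326, 244,  16,  12, 157]), array([333.6369, 249.7325]))
loupe tri (array([ 0.4907, -0.1611,  0.0126]), array([ 0.1038, -0.4209, -0.4257,  0.0864]))
tab top tri (array([ 0.5538, -0.0463,  0.0655]), array([ 0.0982, -0.3518, -0.4123,  0.0919]))
base a [ 0.5063 -0.0631  0.012 ]
base b [ 0.5955 -0.0717  0.012 ]
base c [0.5427 0.2398 0.012 ]
base d [0.6289 0.2306 0.012 ]
base side a [ 0.5054 -0.0656  0.012 ]
base side b [ 0.5978 -0.0728  0.012 ]
hood NL [0.5521 0.2358 0.042 ]
hood FL [0.6148 0.2309 0.042 ]
hood NR [0.5434 0.1289 0.042 ]
hood FR [0.6029 0.122  0.042 ]
hood side FL [0.5586 0.2382 0.042 ]
hood side NLf [0.5429 0.1317 0.042 ]
hood side NRf [0.6098 0.1262 0.042 ]
hood side FR [0.6201 0.2286 0.042 ]
face [0.5915 0.0151 0.0265]
face [0.5475 0.0148 0.0265]
```

```bash
cat >> h.py <<'E'
YAW=np.radians(83.4); hx=np.array([np.cos(YAW),np.sin(YAW),0]); hy=np.array([-hx[1],hx[0],0]); ORG=np.array([.5692,.0909,0])
hold=lambda x,y,z: ORG+x*hx+y*hy+np.array([0,0,z])
RT=np.c_[np.cross(-hy,[0,0,-1]),-hy,[0,0,-1]]
def delta(target,R=RT):
    from bench import observe
    from scipy.spatial.transform import Rotation as Ro
    s=observe(); r=s["tool_rot"]
    print("t",round(s["clock"],2),"pos",s["eef_pos"].round(4),"shift mm",(r.T@(np.array(target)-s["eef_pos"])*1e3).round(1),"turn",np.degrees(Ro.from_matrix(r.T@R).as_rotvec()).round(2),"F",s["ft_force"].round(2),"grip",round(s["grasp_force"],2),"w",round(s["grip_width"]*1e3,2))
E
python3 - <<'E'
from h import *; cams()
print(onz("top",c1(580,212),.016),onz("side",c2(456,372),.016))
L=onz("top",c1(580,212),.016)*.5+onz("side",c2(456,372),.016)*.5; print(L)
delta([L[0],L[1],.10])
for x in(-138,-15,): print(hold(x/1e3,0,0))
E
```

```text
[ 0.48918098 -0.16057348  0.016     ] [ 0.48969929 -0.16605933  0.016     ]
[ 0.48944013 -0.1633164   0.016     ]
t 0.3 pos [0.1545 0.5016 0.2311] shift mm [-515.8 -536.8  131.4] turn [-2.000e-02  2.000e-02  7.948e+01] F [ 0.38  0.57 -0.6 ] grip 0.0 w 85.79
[ 0.55333867 -0.04618544  0.        ]
[0.56747594 0.07599941 0.        ]
```

Units first: turns go in shares of 180 degrees. So 79.5 degrees is 0.4417.

>>> {"op": "play_rows", "data": {
  "commands": [
    [[-0.034, -0.036, 0], [0, 0, 0.0333], 1],
    [[-0.069, -0.071, 0], [0, 0, 0.0667], 1],
    [[-0.103, -0.107, 0], [0, 0, 0.1], 1],
    [[-0.137, -0.143, 0], [0, 0, 0.1333], 0.9],
    [[-0.172, -0.178, 0], [0, 0, 0.1667], 0.8],
    [[-0.206, -0.214, 0], [0, 0, 0.2], 0.7],
    [[-0.24, -0.25, 0], [0, 0, 0.2333], 0.6],
    [[-0.275, -0.285, 0], [0, 0, 0.2667], 0.6],
    [[-0.309, -0.321, 0], [0, 0, 0.3], 0.6],
    [[-0.343, -0.356, 0], [0, 0, 0.3333], 0.6],
    [[-0.378, -0.392, 0.01], [0, 0, 0.3611], 0.6],
    [[-0.412, -0.428, 0.03], [0, 0, 0.3889], 0.6],
    [[-0.446, -0.463, 0.06], [0, 0, 0.4167], 0.6],
    [[-0.481, -0.499, 0.09], [0, 0, 0.4417], 0.6],
    [[-0.515, -0.535, 0.131], [0, 0, 0.4417], 0.6],
    [[-0.515, -0.535, 0.131], [0, 0, 0.4417], 0.6],
    [[-0.515, -0.535, 0.131], [0, 0, 0.4417], 0.6],
    [[-0.515, -0.535, 0.131], [0, 0, 0.4417], 0.6]
  ],
  "newtons": 20
}}

```text
clock: 2.1
eef_pos: [0.4886, -0.1614, 0.0997]
tool_rot: [[0.117, 0.993, -0.002], [0.993, -0.117, 0.001], [0.0, -0.002, -1.0]]
ft_force: [-1.1, 0.2, -0.3]
grip_width: 0.0511
grasp_force: 0.0
```

Run:
```python
from h import *; cams()
delta([.4893,-.161,.006])
a=C["top"]["frame"][150:260,310:440]; b=C["side"]["frame"][180:290,270:400]
cv2.imwrite("pics/p2.png",cv2.resize(np.vstack([np.hstack([a,b])]),None,fx=3,fy=3,interpolation=cv2.INTER_CUBIC))
```

```text
t 2.2 pos [ 0.4891 -0.1607  0.101 ] shift mm [-0.3  0.2 95. ] turn [ 0.02 -0.    0.  ] F [-0.39  0.56  0.55] grip 0.0 w 50.85
```

View pics/p2.png

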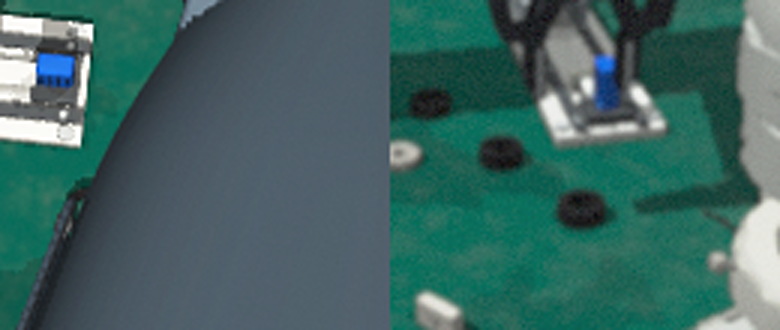

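The arm blocks the top view. The side view shows the loupe still at crop (582,209), with the open fingers above it. I'll go down now.

>>> {"op": "play_rows", "data": {
  "commands": [
    [[0, 0, 0.03], [0, 0, 0], 0.6],
    [[0, 0, 0.06], [0, 0, 0], 0.6],
    [[0, 0, 0.075], [0, 0, 0], 0.6],
    [[0, 0, 0.085], [0, 0, 0], 0.6],
    [[0, 0, 0.09], [0, 0, 0], 0.6],
    [[0, 0, 0.094], [0, 0, 0], 0.6],
    [[0, 0, 0.094], [0, 0, 0], 0.5],
    [[0, 0, 0.094], [0, 0, 0], 0.47],
    [[0, 0, 0.094], [0, 0, 0], 0.45],
    [[0, 0, 0.094], [0, 0, 0], 0.44]
  ]
}}

```text
clock: 3.2
eef_pos: [0.4896, -0.1614, 0.0067]
tool_rot: [[0.115, 0.993, 0.001], [0.993, -0.115, -0.0], [-0.0, 0.001, -1.0]]
ft_force: [-0.4, 0.3, 0.9]
grip_width: 0.0374
grasp_force: 0.2
```

Run:
```python
from h import *; cams()
delta([.4893,-.161,.006])
b=C["side"]["frame"][200:290,290:390]
cv2.imwrite("pics/p3.png",cv2.resize(b,None,fx=5,fy=5,interpolation=cv2.INTER_CUBIC))
```

```text
t 3.3 pos [ 0.4895 -0.1614  0.0066] shift mm [ 0.3 -0.3  0.6] turn [ 0.04  0.01 -0.02] F [ 0.44 -0.01  0.54] grip 0.31 w 37.48
```

View pics/p3.png

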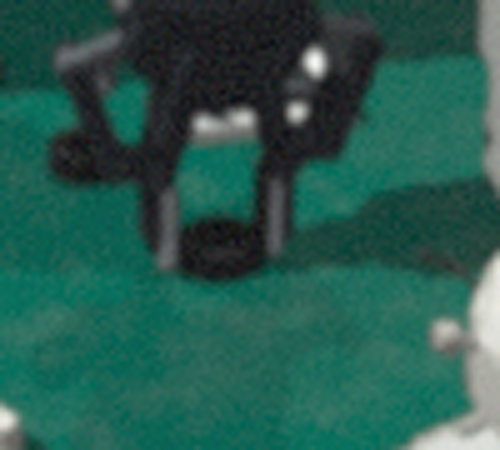

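The loupe sits between the pads at crop (222,247). I'll close in small steps.

>>> {"op": "play_rows", "data": {
  "commands": [
    [[0, 0, 0], [0, 0, 0], 0.43],
    [[0, 0, 0], [0, 0, 0], 0.42],
    [[0, 0, 0], [0, 0, 0], 0.415],
    [[0, 0, 0], [0, 0, 0], 0.41],
    [[0, 0, 0], [0, 0, 0], 0.41]
  ]
}}

```text
clock: 3.8
eef_pos: [0.4893, -0.1612, 0.0064]
tool_rot: [[0.115, 0.993, 0.0], [0.993, -0.115, -0.0], [-0.0, 0.0, -1.0]]
ft_force: [1.0, 0.1, 1.2]
grip_width: 0.0352
grasp_force: 0.5
```

>>> {"op": "play_rows", "data": {
  "commands": [
    [[0, 0, 0], [0, 0, 0], 0.407],
    [[0, 0, 0], [0, 0, 0], 0.405],
    [[0, 0, 0], [0, 0, 0], 0.405]
  ]
}}

```text
clock: 4.1
eef_pos: [0.4892, -0.1612, 0.0063]
tool_rot: [[0.115, 0.993, -0.0], [0.993, -0.115, -0.0], [-0.0, -0.0, -1.0]]
ft_force: [0.9, 0.5, 0.1]
grip_width: 0.0349
grasp_force: 0.5
```

>>> {"op": "play_rows", "data": {
  "commands": [
    [[0, 0, 0], [0, 0, 0], 0.403],
    [[0, 0, 0], [0, 0, 0], 0.401],
    [[0, 0, 0], [0, 0, 0], 0.401]
  ]
}}

```text
clock: 4.4
eef_pos: [0.4892, -0.1612, 0.0064]
tool_rot: [[0.115, 0.993, 0.0], [0.993, -0.115, -0.0], [-0.0, 0.0, -1.0]]
ft_force: [0.9, -0.9, 1.2]
grip_width: 0.0345
grasp_force: 1.6
```

>>> {"op": "play_rows", "data": {
  "commands": [
    [[0, 0, 0], [0, 0, 0], 0.398],
    [[0, 0, 0], [0, 0, 0], 0.398]
  ]
}}

```text
clock: 4.6
eef_pos: [0.4893, -0.1612, 0.0064]
tool_rot: [[0.115, 0.993, 0.0], [0.993, -0.115, -0.0], [-0.0, 0.0, -1.0]]
ft_force: [0.6, -0.1, 2.0]
grip_width: 0.034
grasp_force: 3.0
```

>>> {"op": "play_rows", "data": {
  "commands": [
    [[0, 0, 0], [0, 0, 0], 0.395],
    [[0, 0, 0], [0, 0, 0], 0.393],
    [[0, 0, 0], [0, 0, 0], 0.393]
  ]
}}

```text
clock: 4.9
eef_pos: [0.4893, -0.1612, 0.0064]
tool_rot: [[0.115, 0.993, 0.0], [0.993, -0.115, -0.0], [-0.0, 0.0, -1.0]]
ft_force: [0.5, 0.2, 2.9]
grip_width: 0.0338
grasp_force: 6.2
```

>>> {"op": "play_rows", "data": {
  "commands": [
    [[0, 0, 0], [0, 0, 0], 0.39],
    [[0, 0, 0], [0, 0, 0], 0.39],
    [[0, 0, 0], [0, 0, 0], 0.39]
  ]
}}

```text
clock: 5.2
eef_pos: [0.4893, -0.1612, 0.0064]
tool_rot: [[0.115, 0.993, 0.0], [0.993, -0.115, -0.0], [-0.0, 0.0, -1.0]]
ft_force: [1.4, 0.4, 3.0]
grip_width: 0.0334
grasp_force: 8.5
```

>>> {"op": "play_rows", "data": {
  "commands": [
    [[0, 0, -0.004], [0, 0, 0], 0.39],
    [[0, 0, -0.012], [0, 0, 0], 0.39],
    [[0, 0, -0.024], [0, 0, 0], 0.39],
    [[0, 0, -0.04], [0, 0, 0], 0.39],
    [[0, 0, -0.06], [0, 0, 0], 0.39],
    [[0, 0, -0.08], [0, 0, 0], 0.39],
    [[0, 0, -0.095], [0, 0, 0], 0.39],
    [[0, 0, -0.1], [0, 0, 0], 0.39],
    [[0, 0, -0.1], [0, 0, 0], 0.39]
  ]
}}

```text
clock: 6.1
eef_pos: [0.4896, -0.1613, 0.1073]
tool_rot: [[0.115, 0.993, 0.002], [0.993, -0.115, -0.001], [-0.0, 0.002, -1.0]]
ft_force: [-0.2, 0.1, -0.3]
grip_width: 0.0339
grasp_force: 8.4
```

Run:
```python
from h import *
delta(hold(-.015,0,.1064))
```

```text
t 6.1 pos [ 0.4896 -0.1613  0.1073] shift mm [244.7  50.    0.9] turn [ 0.09  0.02 -0.02] F [-0.24  0.08 -0.33] grip 8.36 w 33.94
```

>>> {"op": "play_rows", "data": {
  "commands": [
    [[0.01, 0.002, 0], [0, 0, 0], 0.39],
    [[0.03, 0.006, 0], [0, 0, 0], 0.39],
    [[0.06, 0.012, 0], [0, 0, 0], 0.39],
    [[0.09, 0.018, 0], [0, 0, 0], 0.39],
    [[0.12, 0.025, 0], [0, 0, 0], 0.39],
    [[0.15, 0.031, 0], [0, 0, 0], 0.39],
    [[0.18, 0.037, 0], [0, 0, 0], 0.39],
    [[0.21, 0.043, 0], [0, 0, 0], 0.39],
    [[0.23, 0.047, 0], [0, 0, 0], 0.39],
    [[0.241, 0.049, 0], [0, 0, 0], 0.39],
    [[0.245, 0.05, 0], [0, 0, 0], 0.39],
    [[0.245, 0.05, 0.02], [0, 0, 0], 0.39],
    [[0.245, 0.05, 0.04], [0, 0, 0], 0.39],
    [[0.245, 0.05, 0.055], [0, 0, 0], 0.39],
    [[0.245, 0.05, 0.06], [0, 0, 0], 0.39],
    [[0.245, 0.05, 0.06], [0, 0, 0], 0.39],
    [[0.245, 0.05, 0.06], [0, 0, 0], 0.39]
  ]
}}

```text
clock: 7.8
eef_pos: [0.5674, 0.0761, 0.0469]
tool_rot: [[0.116, 0.993, 0.0], [0.993, -0.116, -0.0], [-0.0, 0.001, -1.0]]
ft_force: [0.5, 0.4, 0.5]
grip_width: 0.0331
grasp_force: 8.4
```

Run:
```python
from h import *; cams()
delta(hold(-.015,0,.0184))
b=C["side"]["frame"][150:240,280:390]
cv2.imwrite("pics/p4.png",cv2.resize(b,None,fx=6,fy=6,interpolation=cv2.INTER_CUBIC))
```

```text
t 7.9 pos [0.5677 0.0763 0.0472] shift mm [-0.3 -0.2 28.8] turn [ 0.08 -0.01 -0.04] F [0.42 1.33 0.28] grip 8.37 w 33.4
```

View pics/p4.png

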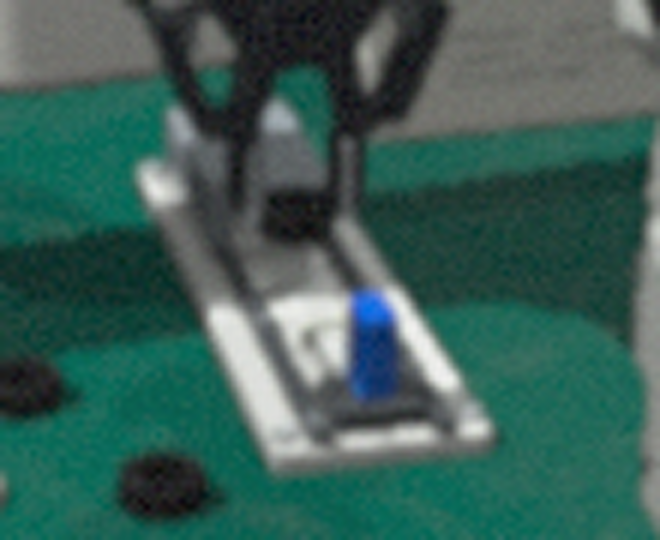

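The loupe hangs level between the fingers at crop (298,212), above the channel and midway between the rails. I'll lower it slowly.

>>> {"op": "play_rows", "data": {
  "commands": [
    [[0, 0, 0.01], [0, 0, 0], 0.39],
    [[0, 0, 0.017], [0, 0, 0], 0.39],
    [[0, 0, 0.021], [0, 0, 0], 0.39],
    [[0, 0, 0.023], [0, 0, 0], 0.39],
    [[0, 0, 0.024], [0, 0, 0], 0.39],
    [[0, 0, 0.0245], [0, 0, 0], 0.39],
    [[0, 0, 0.025], [0, 0, 0], 0.39]
  ]
}}

```text
clock: 8.6
eef_pos: [0.5673, 0.0764, 0.0214]
tool_rot: [[0.115, 0.993, 0.0], [0.993, -0.115, -0.0], [-0.0, 0.0, -1.0]]
ft_force: [-0.5, 0.2, -0.4]
grip_width: 0.0336
grasp_force: 8.4
```

>>> {"op": "play_rows", "data": {
  "commands": [
    [[0, 0, 0.0005], [0, 0, 0], 0.39],
    [[0, 0, 0.001], [0, 0, 0], 0.39],
    [[0, 0, 0.0015], [0, 0, 0], 0.39],
    [[0, 0, 0.002], [0, 0, 0], 0.39],
    [[0, 0, 0.0024], [0, 0, 0], 0.39],
    [[0, 0, 0.0024], [0, 0, 0], 0.39]
  ]
}}

```text
clock: 9.2
eef_pos: [0.5671, 0.0764, 0.0189]
tool_rot: [[0.115, 0.993, -0.0], [0.993, -0.115, -0.0], [-0.0, -0.0, -1.0]]
ft_force: [-0.2, 0.3, -0.4]
grip_width: 0.0331
grasp_force: 8.4
```

>>> {"op": "play_rows", "data": {
  "commands": [
    [[0, 0, 0.0003], [0, 0, 0], 0.39],
    [[0, 0, 0.0005], [0, 0, 0], 0.39],
    [[0, 0, 0.0005], [0, 0, 0], 0.39]
  ]
}}

```text
clock: 9.5
eef_pos: [0.5672, 0.0764, 0.0185]
tool_rot: [[0.115, 0.993, 0.0], [0.993, -0.115, -0.0], [-0.0, 0.0, -1.0]]
ft_force: [0.0, 0.5, 0.8]
grip_width: 0.0332
grasp_force: 8.4
```

>>> {"op": "play_rows", "data": {
  "commands": [
    [[0, 0, 0.0003], [0, 0, 0], 0.39],
    [[0, 0, 0.0003], [0, 0, 0], 0.39]
  ]
}}

```text
clock: 9.7
eef_pos: [0.5672, 0.0764, 0.0184]
tool_rot: [[0.115, 0.993, 0.0], [0.993, -0.115, -0.0], [0.0, 0.0, -1.0]]
ft_force: [-0.7, 0.2, 4.2]
grip_width: 0.0337
grasp_force: 8.7
```

Light contact with the floor. I'll release and go up.

>>> {"op": "play_rows", "data": {
  "commands": [
    [[0, 0, 0], [0, 0, 0], 0.395],
    [[0, 0, 0], [0, 0, 0], 0.4],
    [[0, 0, 0], [0, 0, 0], 0.405],
    [[0, 0, 0], [0, 0, 0], 0.41],
    [[0, 0, 0], [0, 0, 0], 0.43],
    [[0, 0, 0], [0, 0, 0], 0.47],
    [[0, 0, 0], [0, 0, 0], 0.5],
    [[0, 0, 0], [0, 0, 0], 0.5],
    [[0, 0, -0.004], [0, 0, 0], 0.5],
    [[0, 0, -0.015], [0, 0, 0], 0.5],
    [[0, 0, -0.03], [0, 0, 0], 0.5],
    [[0, 0, -0.06], [0, 0, 0], 0.5],
    [[0, 0, -0.09], [0, 0, 0], 0.5],
    [[0, 0, -0.09], [0, 0, 0], 0.5]
  ]
}}

```text
clock: 11.1
eef_pos: [0.5696, 0.0767, 0.113]
tool_rot: [[0.115, 0.993, 0.007], [0.993, -0.115, 0.001], [0.002, 0.007, -1.0]]
ft_force: [0.4, 0.4, 0.1]
grip_width: 0.0425
grasp_force: 0.0
```

Run:
```python
from h import *; cams()
delta(hold(-.138,0,.108))
b=C["side"]["frame"][150:240,280:390]
cv2.imwrite("pics/p5.png",cv2.resize(b,None,fx=6,fy=6,interpolation=cv2.INTER_CUBIC))
```

```text
t 11.2 pos [0.5678 0.0765 0.1095] shift mm [-123.5   -0.2    1.5] turn [ 0.14 -0.03 -0.02] F [-0.45 -0.17 -0.61] grip 0.0 w 42.74
```

View pics/p5.png

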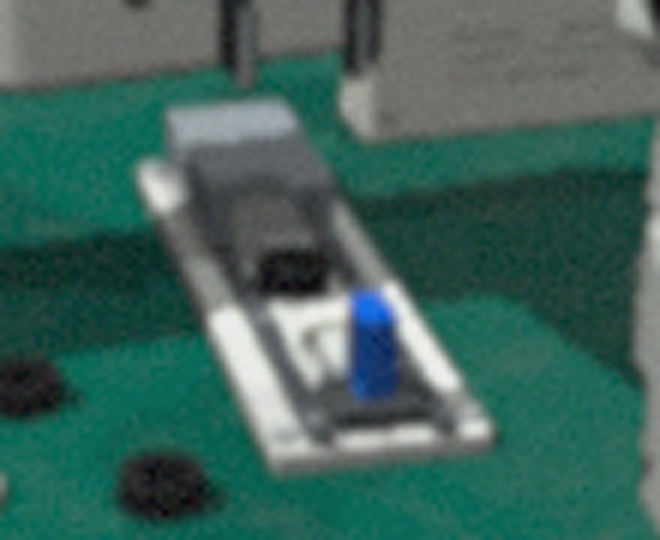

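The loupe lies flat in the channel at crop (294,270), between the bar and the hood. Next is the tab.

>>> {"op": "play_rows", "data": {
  "commands": [
    [[-0.02, 0, 0], [0, 0, 0], 0.5],
    [[-0.06, 0, 0], [0, 0, 0], 0.5],
    [[-0.1, 0, 0], [0, 0, 0], 0.5],
    [[-0.12, 0, 0], [0, 0, 0], 0.5],
    [[-0.1235, 0, 0], [0, 0, 0], 0.5],
    [[-0.1235, 0, 0], [0, 0, 0], 0.5],
    [[-0.1235, 0, 0.025], [0, 0, 0], 0.5],
    [[-0.1235, 0, 0.05], [0, 0, 0], 0.5],
    [[-0.1235, 0, 0.065], [0, 0, 0], 0.5],
    [[-0.1235, 0, 0.074], [0, 0, 0], 0.5],
    [[-0.1235, 0, 0.076], [0, 0, 0], 0.5],
    [[-0.1235, 0, 0.076], [0, 0, 0], 0.4],
    [[-0.1235, 0, 0.076], [0, 0, 0], 0.3],
    [[-0.1235, 0, 0.076], [0, 0, 0], 0.24]
  ]
}}

```text
clock: 12.6
eef_pos: [0.5537, -0.0462, 0.033]
tool_rot: [[0.115, 0.993, 0.002], [0.993, -0.115, -0.0], [0.0, 0.002, -1.0]]
ft_force: [1.0, -0.7, -0.9]
grip_width: 0.0204
grasp_force: 0.2
```

Run:
```python
from h import *; cams()
delta(hold(-.138,0,.033))
b=C["side"]["frame"][170:240,290:390]
cv2.imwrite("pics/p6.png",cv2.resize(b,None,fx=6,fy=6,interpolation=cv2.INTER_CUBIC))
```

```text
t 12.7 pos [ 0.5536 -0.0463  0.0329] shift mm [ 0.1 -0.3 -0.1] turn [ 0.1  -0.   -0.02] F [-0.01  1.11  0.45] grip 0.66 w 20.68
```

View pics/p6.png

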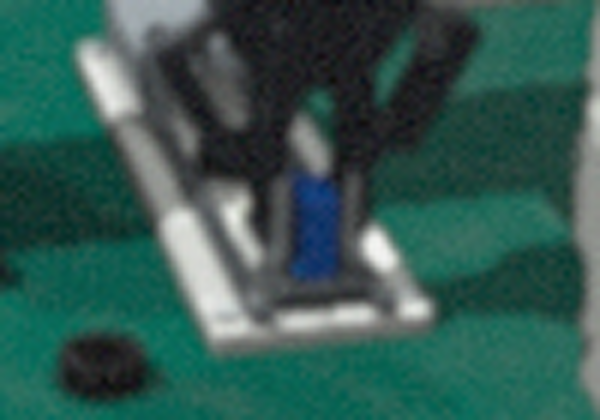

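The blue tab at crop (315,228) is centred between the fingers. I'll pinch it.

>>> {"op": "play_rows", "data": {
  "commands": [
    [[0, 0, 0], [0, 0, 0], 0.2],
    [[0, 0, 0], [0, 0, 0], 0.18],
    [[0, 0, 0], [0, 0, 0], 0.15],
    [[0, 0, 0], [0, 0, 0], 0.1],
    [[0, 0, 0], [0, 0, 0], 0.1]
  ],
  "newtons": 45
}}

```text
clock: 13.2
eef_pos: [0.5558, -0.0466, 0.0333]
tool_rot: [[0.115, 0.993, 0.005], [0.993, -0.115, -0.0], [0.0, 0.006, -1.0]]
ft_force: [8.5, -0.7, -0.5]
grip_width: 0.0152
grasp_force: 43.8
```

>>> {"op": "play_rows", "data": {
  "commands": [
    [[0, 0.001, 0], [0, 0, 0], 0.1],
    [[0, 0.002, 0], [0, 0, 0], 0.1],
    [[0, 0.0025, 0], [0, 0, 0], 0.1],
    [[0, 0.0025, 0], [0, 0, 0], 0.1]
  ]
}}

```text
clock: 13.6
eef_pos: [0.5559, -0.0466, 0.0333]
tool_rot: [[0.115, 0.993, 0.002], [0.993, -0.115, 0.0], [0.0, 0.002, -1.0]]
ft_force: [-1.1, 1.1, 8.3]
grip_width: 0.0152
grasp_force: 45.2
```

>>> {"op": "play_rows", "data": {
  "commands": [
    [[0.002, 0, -0.0003], [0, 0, 0], 0.1],
    [[0.006, 0, -0.0003], [0, 0, 0], 0.1],
    [[0.012, 0, -0.0003], [0, 0, 0], 0.1],
    [[0.018, 0, -0.0003], [0, 0, 0], 0.1],
    [[0.024, 0, -0.0003], [0, 0, 0], 0.1],
    [[0.03, 0, -0.0003], [0, 0, 0], 0.1]
  ]
}}

```text
clock: 14.2
eef_pos: [0.5591, -0.0182, 0.0333]
tool_rot: [[0.116, 0.993, 0.001], [0.993, -0.116, -0.003], [-0.003, 0.001, -1.0]]
ft_force: [-0.6, -8.8, 6.4]
grip_width: 0.0152
grasp_force: 44.9
```

>>> {"op": "play_rows", "data": {
  "commands": [
    [[0.003, 0, -0.0003], [0, 0, 0], 0.1],
    [[0.006, 0, -0.0003], [0, 0, 0], 0.1],
    [[0.009, 0, -0.0003], [0, 0, 0], 0.1],
    [[0.012, 0, -0.0003], [0, 0, 0], 0.1],
    [[0.015, 0, -0.0003], [0, 0, 0], 0.1],
    [[0.018, 0, -0.0003], [0, 0, 0], 0.1],
    [[0.021, 0, -0.0003], [0, 0, 0], 0.1],
    [[0.024, 0, -0.0003], [0, 0, 0], 0.1],
    [[0.028, 0, -0.0003], [0, 0, 0], 0.1],
    [[0.032, 0, -0.0003], [0, 0, 0], 0.1],
    [[0.036, 0, -0.0003], [0, 0, 0], 0.1],
    [[0.04, 0, -0.0003], [0, 0, 0], 0.1],
    [[0.044, 0, -0.0003], [0, 0, 0], 0.1],
    [[0.048, 0, -0.0003], [0, 0, 0], 0.1],
    [[0.052, 0, -0.0003], [0, 0, 0], 0.1],
    [[0.056, 0, -0.0003], [0, 0, 0], 0.1]
  ]
}}

```text
clock: 15.8
eef_pos: [0.5654, 0.0373, 0.0333]
tool_rot: [[0.116, 0.993, 0.001], [0.993, -0.116, -0.003], [-0.003, 0.001, -1.0]]
ft_force: [0.9, -8.4, 4.3]
grip_width: 0.0158
grasp_force: 44.7
```

>>> {"op": "play_rows", "data": {
  "commands": [
    [[0.003, 0, 0], [0, 0, 0], 0.1],
    [[0.006, 0, 0], [0, 0, 0], 0.1],
    [[0.009, 0, 0], [0, 0, 0], 0.1],
    [[0.011, 0, 0], [0, 0, 0], 0.1],
    [[0.013, 0, 0], [0, 0, 0], 0.1],
    [[0.015, 0, 0], [0, 0, 0], 0.1],
    [[0.016, 0, 0], [0, 0, 0], 0.1],
    [[0.017, 0, 0], [0, 0, 0], 0.1],
    [[0.018, 0, 0], [0, 0, 0], 0.1]
  ]
}}

```text
clock: 16.7
eef_pos: [0.5674, 0.0551, 0.0333]
tool_rot: [[0.116, 0.993, 0.001], [0.993, -0.116, -0.003], [-0.003, 0.001, -1.0]]
ft_force: [-0.6, -8.2, 5.5]
grip_width: 0.0155
grasp_force: 44.7
```

>>> {"op": "play_rows", "data": {
  "commands": [
    [[0.001, 0, 0], [0, 0, 0], 0.1],
    [[0.002, 0, 0], [0, 0, 0], 0.1],
    [[0.003, 0, 0], [0, 0, 0], 0.1]
  ]
}}

```text
clock: 17.0
eef_pos: [0.5678, 0.058, 0.0333]
tool_rot: [[0.116, 0.993, 0.0], [0.993, -0.116, -0.003], [-0.003, 0.001, -1.0]]
ft_force: [-1.0, -8.8, 4.5]
grip_width: 0.0152
grasp_force: 44.7
```

>>> {"op": "play_rows", "data": {
  "commands": [
    [[0.001, 0, 0], [0, 0, 0], 0.1],
    [[0.002, 0, 0], [0, 0, 0], 0.1]
  ]
}}

```text
clock: 17.2
eef_pos: [0.568, 0.06, 0.0333]
tool_rot: [[0.116, 0.993, 0.0], [0.993, -0.116, -0.003], [-0.003, 0.001, -1.0]]
ft_force: [-0.1, -8.5, 4.8]
grip_width: 0.0155
grasp_force: 44.7
```

>>> {"op": "play_rows", "data": {
  "commands": [
    [[0.001, 0, 0], [0, 0, 0], 0.1],
    [[0.002, 0, 0], [0, 0, 0], 0.1]
  ]
}}

```text
clock: 17.4
eef_pos: [0.5682, 0.062, 0.0333]
tool_rot: [[0.116, 0.993, 0.001], [0.993, -0.116, -0.003], [-0.003, 0.001, -1.0]]
ft_force: [-0.5, -8.6, 5.4]
grip_width: 0.0153
grasp_force: 44.7
```

>>> {"op": "play_rows", "data": {
  "commands": [
    [[0.001, 0, 0], [0, 0, 0], 0.1],
    [[0.002, 0, 0], [0, 0, 0], 0.1]
  ]
}}

```text
clock: 17.6
eef_pos: [0.5684, 0.064, 0.0333]
tool_rot: [[0.116, 0.993, 0.0], [0.993, -0.116, -0.003], [-0.003, 0.001, -1.0]]
ft_force: [-0.3, -8.8, 5.1]
grip_width: 0.0156
grasp_force: 44.7
```

>>> {"op": "play_rows", "data": {
  "commands": [
    [[0.001, 0, 0], [0, 0, 0], 0.1],
    [[0.002, 0, 0], [0, 0, 0], 0.1]
  ]
}}

```text
clock: 17.8
eef_pos: [0.5686, 0.066, 0.0333]
tool_rot: [[0.116, 0.993, 0.0], [0.993, -0.116, -0.003], [-0.003, 0.001, -1.0]]
ft_force: [-0.4, -8.4, 4.6]
grip_width: 0.0151
grasp_force: 44.7
```

>>> {"op": "play_rows", "data": {
  "commands": [
    [[0.001, 0, 0], [0, 0, 0], 0.1],
    [[0.002, 0, 0], [0, 0, 0], 0.1]
  ]
}}

```text
clock: 18.0
eef_pos: [0.5689, 0.068, 0.0333]
tool_rot: [[0.116, 0.993, 0.0], [0.993, -0.116, -0.003], [-0.003, 0.001, -1.0]]
ft_force: [-0.5, -8.0, 5.0]
grip_width: 0.0155
grasp_force: 44.7
```

>>> {"op": "play_rows", "data": {
  "commands": [
    [[0.001, 0, 0], [0, 0, 0], 0.1],
    [[0.002, 0, 0], [0, 0, 0], 0.1]
  ]
}}

```text
clock: 18.2
eef_pos: [0.5691, 0.07, 0.0333]
tool_rot: [[0.116, 0.993, 0.0], [0.993, -0.116, -0.003], [-0.003, 0.001, -1.0]]
ft_force: [-0.7, -8.9, 5.2]
grip_width: 0.0154
grasp_force: 44.7
```

>>> {"op": "play_rows", "data": {
  "commands": [
    [[0.001, 0, 0], [0, 0, 0], 0.1],
    [[0.002, 0, 0], [0, 0, 0], 0.1]
  ]
}}

```text
clock: 18.4
eef_pos: [0.5694, 0.0719, 0.0333]
tool_rot: [[0.116, 0.993, 0.0], [0.993, -0.116, -0.003], [-0.003, 0.001, -1.0]]
ft_force: [-0.4, -9.3, 4.6]
grip_width: 0.0155
grasp_force: 44.7
```

>>> {"op": "play_rows", "data": {
  "commands": [
    [[0.001, 0, 0], [0, 0, 0], 0.1],
    [[0.002, 0, 0], [0, 0, 0], 0.1]
  ]
}}

```text
clock: 18.6
eef_pos: [0.5695, 0.0736, 0.0333]
tool_rot: [[0.117, 0.993, 0.0], [0.993, -0.117, -0.004], [-0.004, 0.001, -1.0]]
ft_force: [-0.3, -11.2, 5.5]
grip_width: 0.0155
grasp_force: 44.8
```

>>> {"op": "play_rows", "data": {
  "commands": [
    [[0.0005, 0, 0], [0, 0, 0], 0.1],
    [[0.001, 0, 0], [0, 0, 0], 0.1]
  ]
}}

```text
clock: 18.8
eef_pos: [0.5696, 0.0744, 0.0333]
tool_rot: [[0.117, 0.993, 0.0], [0.993, -0.117, -0.004], [-0.004, 0.001, -1.0]]
ft_force: [-0.7, -10.4, 5.4]
grip_width: 0.0153
grasp_force: 44.8
```

>>> {"op": "play_rows", "data": {
  "commands": [
    [[0.0005, 0, 0], [0, 0, 0], 0.1],
    [[0.001, 0, 0], [0, 0, 0], 0.1]
  ]
}}

```text
clock: 19.0
eef_pos: [0.5697, 0.0752, 0.0333]
tool_rot: [[0.117, 0.993, 0.0], [0.993, -0.117, -0.004], [-0.004, 0.001, -1.0]]
ft_force: [-1.0, -12.4, 6.6]
grip_width: 0.0151
grasp_force: 44.9
```

>>> {"op": "play_rows", "data": {
  "commands": [
    [[0.0003, 0, 0], [0, 0, 0], 0.1],
    [[0.0006, 0, 0], [0, 0, 0], 0.1]
  ]
}}

```text
clock: 19.2
eef_pos: [0.5698, 0.0757, 0.0333]
tool_rot: [[0.117, 0.993, 0.0], [0.993, -0.117, -0.004], [-0.004, 0.001, -1.0]]
ft_force: [-1.3, -13.5, 7.4]
grip_width: 0.0156
grasp_force: 44.9
```

>>> {"op": "play_rows", "data": {
  "commands": [
    [[-0.0008, 0, 0], [0, 0, 0], 0.1],
    [[-0.0015, 0, 0], [0, 0, 0], 0.1],
    [[-0.0015, 0, 0], [0, 0, 0], 0.1]
  ]
}}

```text
clock: 19.5
eef_pos: [0.5698, 0.0758, 0.0333]
tool_rot: [[0.116, 0.993, 0.001], [0.993, -0.116, -0.001], [-0.001, 0.001, -1.0]]
ft_force: [-1.3, -6.1, 6.3]
grip_width: 0.0152
grasp_force: 44.8
```

>>> {"op": "play_rows", "data": {
  "commands": [
    [[0, 0, 0], [0, 0, 0], 0.17],
    [[0, 0, 0], [0, 0, 0], 0.18],
    [[0, 0, 0], [0, 0, 0], 0.2],
    [[0, 0, 0], [0, 0, 0], 0.25],
    [[0, 0, 0], [0, 0, 0], 0.35],
    [[0, 0, 0], [0, 0, 0], 0.45],
    [[0, 0, 0], [0, 0, 0], 0.45],
    [[0, 0, -0.01], [0, 0, 0], 0.45],
    [[0, 0, -0.03], [0, 0, 0], 0.45],
    [[0, 0, -0.06], [0, 0, 0], 0.45],
    [[0, 0, -0.09], [0, 0, 0], 0.45],
    [[0, 0, -0.12], [0, 0, 0], 0.45],
    [[0, 0, -0.12], [0, 0, 0], 0.45]
  ],
  "newtons": 20
}}

```text
clock: 20.8
eef_pos: [0.5719, 0.077, 0.1577]
tool_rot: [[0.115, 0.993, 0.007], [0.993, -0.115, 0.001], [0.002, 0.007, -1.0]]
ft_force: [0.7, -0.0, 0.1]
grip_width: 0.0383
grasp_force: 0.0
```

Run:
```python
from h import *; cams()
delta(hold(-.015,0,.15))
b=C["side"]["frame"][150:240,270:390]
cv2.imwrite("pics/p7.png",cv2.resize(b,None,fx=6,fy=6,interpolation=cv2.INTER_CUBIC))
```

```text
t 20.9 pos [0.5701 0.0768 0.1539] shift mm [-1.1 -2.5  3.9] turn [ 0.11 -0.02 -0.02] F [-0.29 -0.28 -1.  ] grip 0.0 w 38.53
```

View pics/p7.png

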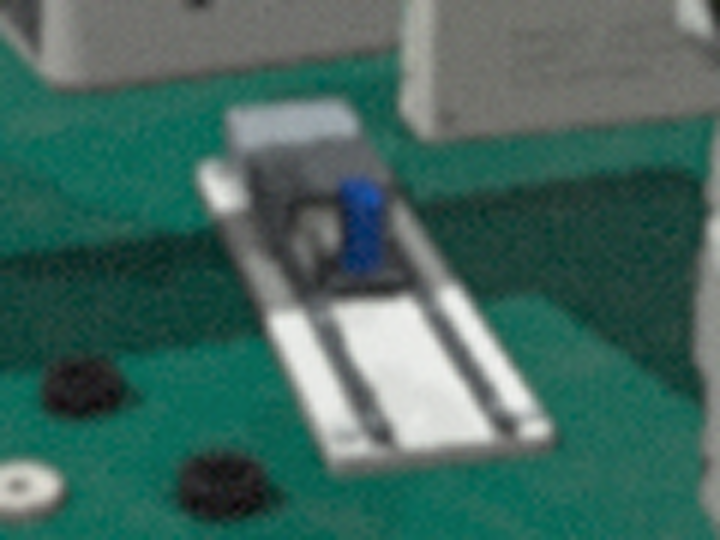

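The slide stands with its tab at crop (362,225), the loupe is under the hood, and the other parts are where they were. I'll hand in.

```bash
python3 -c "
from bench import *
print(hand_in())"
```

```text
the job is handed in; nothing more can be done
None
```

The job is handed in at about 21 s: the loupe is under the hood, clamped against the spring nose with an estimated 4 to 5 N (from noisy wrist-force readings), and the tab is released. Its grip read at most 8.7 N, the parts in the final side view had not moved, and no verdict came back.

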